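# Bring the coffee carton to the bay and hold the bag clip open over its top fin

## Robot

A 6-joint arm with a two-finger parallel gripper is mounted at the origin on the work surface. World frame = base frame: x ahead of the robot, y to its left, z up, the work surface at z = 0. Lengths are in mm, angles in rad, forces in N, time in s.
With the tool pointing down it reaches from about 350 to 950 mm from the base axis. Payload 17.4 kg.
Tool frame: the origin (TCP) lies midway between the tips of the shut fingers; the grasp point (between the pads) lies 19 mm behind it (bot.pinch_z is the distance from the TCP to the grasp point, in mm); y points along the fingers, x is the direction in which the jaws open and shut, and the axes are right-handed (so a half turn about y gives the same grasp; the last joint's range is limited). The gripper opens to 93 mm and grips with 3 to 60 N. Pads are 15 mm wide; open, the fingers measure 128 mm over their backs; the gripper's body (75 mm by 188 mm) begins 65 mm behind the grasp point.
Start: joints at [1.15, 0.116, 1.442, -0, 1.584, -0.038], TCP at [252.134, 626.148, 218.646] pointing down, gripper open.
Joint ranges: [-2.83, 2.83], [-0.83, 2.19], [0.07, 2.5], [-1.14, 4.28], [0.01, 3], [-2.97, 2.97]. Speed limits (rad/s): [1.89, 1.89, 2.22, 3.14, 3.14, 3.14].

## Interface

Orientations are given as a unit quaternion [w, x, y, z].
In Python, from station import bot gives the robot as it stands. The module is installed in compiled form; this text tells all that it offers. Calls block until the motion is done:
- bot.move_ptp(position, orientation): joint-space move of the TCP to a pose.
- bot.movel(position, ori=None, feed=150, max_force=None): straight line of the TCP; ori=None keeps the orientation; feed is the mean speed in mm/s. With max_force (N) it stops when the force on the tool has changed by that much, and returns True; else False.
- bot.movej(angles): joint-space move.
- bot.open_gripper() and bot.gripper_close(strength=None): open the fingers fully, or close them until they stop; strength is the grip in N (None keeps the last).
- bot.pause(seconds).
- bot.ik(position, orientation): joint angles nearest the present ones, or None.
- bot.state(): the state.
- bot.camera(name): name is "side" or "top"; returns a dict with "pixels" (400x640x3 uint8, blue, green, red), "range_z" (400x640 float32, mm along the optical axis (not along the pixel's ray), 0 where there is no reading), "fov_y" (degrees; the focal length in pixels is half the picture's height over the tangent of half this angle, whatever the lens; pixels are square), "cx", "cy" (the principal point, pixels), "world_from_camera" (4x4, takes a point from camera to world coordinates). Camera axes: x right, y up, looking along -z (the intrinsics and any distortion apply to the point x, -y, -z); pixel columns grow to the right and rows downward; lengths in mm; the calibration is good to about 2 mm. A picture is of the moment at which its call begins.
A pose or a line that the arm cannot do raises bot.PlanningError and nothing moves.
- bot.job_done(): hands the job in, once; it reports no verdict.
The state is a dict: "t": time; "joints": joint angles; "joint_velocities": joint speeds; "tau": joint torques, N m; "tool_pos": TCP position; "orientation": TCP orientation; "force": force on the tool from outside, world axes, zero at the start; "torque": the same for the moment, N m; "finger_gap": opening from 0.0 (shut) to 1.0 (fully open).
Only numpy, scipy, OpenCV 4.12 (cv2) and the standard library are available. Lean on these libraries where they do the work, as an engineer would, in place of code of your own. Each camera call takes 0.05 s, during which the arm holds its last target.

## Task

Push the coffee carton along the roller track, upright and without lifting it off the rollers, until it is fully home against the end stop of the bay. Then squeeze the steel bag clip open by its levers, take it off the rim of the caddy and bring it down square over the middle of the carton's upright top fin, jaws spread well open on both sides of the fin and clear of it. Finish while still holding the clip gaping there, so that a colleague can tuck the roast card in before it closes; leave the cup, the tamper and the jar where they stand.

Things in the scene. Friction and masses are not known exactly. Their poses are not given: they have to be found in the camera images.
- carton_center (a point): Gable-top paperboard carton of coffee beans, off-white with a plain brown label, about 0.3 kg, loose on the rollers. Its box part is 90 mm (x) by 70 mm (y) by 95 mm tall; this point is the box's centre, 47.5 mm above the underside. y points along the track to the bay, z up. Above the box a 45 degree roof rises 35 mm to a ridge along x that carries the upright fin.
- carton_fin (a point): Middle of the top edge of the carton's upright fin. The fin is a stiff strip 90 mm long (along x), 3 mm thick (y) and 24 mm high, from the roof ridge up to this point, which is 154 mm above the carton's underside. Axes as the carton's.
- bay_home (a point): Where the middle of the carton's underside is when fully home: on the roller tops, 45 mm above the counter. y is the travel direction along the fixed track, x across. The end stop's face is 35 mm further on and 70 mm tall (above the rollers). Free rollers begin 310 mm before here. Side rails: 100 mm apart inside, 14 mm tall. Bay guides (last 85 mm): 94 mm apart, 50 mm tall, flared mouth.
- caddy_rim (a point): Middle of the top edge of the near wall of the caddy, a fixed open plywood box 110 mm (x) by 150 mm (y) and 75 mm tall with walls 4 mm thick; its inside is to the +x side of this point. The clip sits clamped on this wall. y runs along the rim, z up.
- clip_hinge (a point): Middle of the hinge pin of the steel bag clip (60 g), clamped upright on the caddy's near wall, pin about 11 mm above the rim. y is along the pin and the 62 mm jaws, x across the jaws, z up. Two levers, 44 mm wide along y, splay upwards from the pin; jaws hang below it. Squeezing the lever ends together along x (5 to 8 N) opens the jaws.
- clip_jaw_a (a point): Lower tip of the jaw lip on the clip's -x side, 35 mm below the hinge pin and halfway along the jaw; the lip is a rolled edge of 3 mm radius, its centre 3 mm above this point. The jaw is fixed to the lever of the same side.
- clip_jaw_b (a point): Lower tip of the other jaw lip, on the clip's +x side, likewise.
- clip_lever (a joint): Opening angle of the bag clip: 0 with the lips 4 mm apart (clamped on the caddy wall), -0.12 fully shut, 0.62 at its stop. The lips' inner gap is about 4 mm plus 3.2 mm for each 0.1 rad (23 mm at 0.6 rad), half to each side. A spring shuts it.
- cup: White mug, 84 mm across, 65 mm tall, origin under its centre. Bystander.
- tamper: Steel coffee tamper, 58 mm across at its base, 83 mm tall, origin under its centre. Bystander.
- jar: Amber glass jar with a steel lid, 72 mm across, 100 mm tall, origin under its centre. Bystander.
- clip_roll (a point): Centre of the rolled end (4 mm radius, along y) of the clip's +x lever: 38 mm above the pin and 22 mm to its +x side; the other lever mirrors it, so the clip is 52 mm over its rolls. The rolls close by about 7.5 mm in all for each 0.1 rad of joint clip_lever; at 0.6 rad they are 27 mm over the outside and 43 mm above the pin.
Mind the look-alikes: they are no part of the job. Leave any blue or yellow look-alike of the part that bears carton_center alone.

How it is judged (in metres and radians):
On the way, in this order (a step that is already met when the one before it is completed fails the run):
1. the carton is fully home in the bay, within 6 mm of the end stop, with the clip still on the caddy (y of carton_center in the frame of bay_home above -0.006 m and horizontal distance between carton_center and bay_home below 0.01 m and angle between carton_center's own z axis and vertical below 0.06 rad and horizontal distance between clip_hinge and caddy_rim below 0.06 m), for 0.2 s.
2. the clip is squeezed open and lifted clear of the caddy's rim by the fingers (value of joint clip_lever above 0.3 rad and z of each of clip_jaw_a, clip_jaw_b in the frame of caddy_rim above 0.01 m and contact force between the fingers and clip above 2 N), for 0.2 s.
At the end, for the whole second after the job is handed in: Carton upright in the bay within 6 mm of the stop; clip in the fingers, open more than 0.3 rad, a jaw on each side of the fin, both tips 8 mm or more below its top edge, within 15 mm of its middle and 0.2 rad of square, not touching the carton (value of joint clip_lever above 0.3 rad and contact force between the fingers and clip above 2 N and contact force between clip and carton below 0.3 N and z of each of clip_jaw_a, clip_jaw_b in the frame of carton_fin below -0.008 m and x of clip_hinge in the frame of carton_fin between -0.015 and 0.015 m and angle between the y axis of clip_hinge and the x axis of carton_fin, either way round below 0.2 rad and ((y of clip_jaw_a in the frame of carton_fin above 0.004 m and y of clip_jaw_b in the frame of carton_fin below -0.004 m) or (y of clip_jaw_a in the frame of carton_fin below -0.004 m and y of clip_jaw_b in the frame of carton_fin above 0.004 m)) and y of carton_center in the frame of bay_home above -0.006 m and horizontal distance between carton_center and bay_home below 0.01 m and angle between carton_center's own z axis and vertical below 0.06 rad); the arm keeps its last pose, push and grip.
It fails at once if the carton is lifted more than 15 mm off the rollers (z of carton_center in the frame of bay_home above 0.0635 m).
It fails at once if the carton is tipped by more than 0.3 rad (angle between carton_center's own z axis and vertical above 0.3 rad).
It fails at once if the cup, the tamper or the jar is moved by more than 20 mm (distance of any of cup, tamper, jar from where it was at the start of the episode above 0.02 m).
It also fails if it takes over 58 s, if anything falls off the work surface, if the arm or the gripper's body presses on something with over 40 N, if the wrist force passes 120 N, or if a joint passes its speed limit or range.

## Working session

There is one attempt and no reset: what is moved stays moved. The work goes in short steps, each a Python script; the robot and the scene stay as the last script left them, time stands still between calls to the robot, and variables do not carry over. Pictures are saved under pics/ and viewed, and the job is handed in when it is done.

```bash
mkdir -p pics; ls; cat > h.py <<'E'
import numpy as np, cv2
from station import bot
def snap(name,tag):
    c=bot.camera(name); cv2.imwrite(f'pics/{tag}.png',c['pixels']); np.savez(f'pics/{tag}.npz',**{k:c[k] for k in c}); return c
def load(tag): return dict(np.load(f'pics/{tag}.npz',allow_pickle=True))
def P(c,u,v,z=None):
    h=c['pixels'].shape[0]; f=h/2/np.tan(np.radians(float(c['fov_y']))/2)
    d=float(c['range_z'][int(round(v)),int(round(u))]) if z is None else z
    p=np.array([(u-float(c['cx']))/f*d,-(v-float(c['cy']))/f*d,-d,1]); return (c['world_from_camera']@p)[:3]
def cloud(c):
    h,w=c['range_z'].shape; f=h/2/np.tan(np.radians(float(c['fov_y']))/2)
    v,u=np.mgrid[:h,:w]; d=c['range_z']
    p=np.stack([(u-float(c['cx']))/f*d,-(v-float(c['cy']))/f*d,-d,np.ones_like(d)],-1)
    q=(p@c['world_from_camera'].T)[...,:3]; q[d==0]=np.nan; return q
E
python3 - <<'E'
from h import *
for n in('side','top'):
    c=snap(n,n+'0'); print(n,c.keys(),c['fov_y'],c['cx'],c['cy'],np.round(c['world_from_camera'],3))
    for k in c:
        if k not in('pixels','range_z'): print(k)
print(bot.state(),bot.pinch_z)
E
```

```text
pics
side dict_keys(['pixels', 'range_z', 'fov_y', 'cx', 'cy', 'world_from_camera']) 47.831703119982485 315.24657545435275 204.46701713845576 [[ 9.280000e-01  2.030000e-01 -3.140000e-01  1.574400e+02]
 [-3.730000e-01  4.610000e-01 -8.050000e-01 -1.073125e+03]
 [-1.900000e-02  8.640000e-01  5.030000e-01  8.186920e+02]
 [ 0.000000e+00  0.000000e+00  0.000000e+00  1.000000e+00]]
fov_y
cx
cy
world_from_camera
top dict_keys(['pixels', 'range_z', 'fov_y', 'cx', 'cy', 'world_from_camera']) 42.46527326347358 323.9158317674833 208.06512495721975 [[ 2.40000e-02  9.96000e-01 -9.00000e-02  4.19228e+02]
 [-1.00000e+00  2.40000e-02  2.00000e-03  8.52000e-01]
 [ 4.00000e-03  9.00000e-02  9.96000e-01  1.56915e+03]
 [ 0.00000e+00  0.00000e+00  0.00000e+00  1.00000e+00]]
fov_y
cx
cy
world_from_camera
{'t': 0.1, 'joints': array([ 1.15018577e+00,  1.16438698e-01,  1.44219141e+00, -3.96815896e-06,
        1.58403413e+00, -3.77892338e-02]), 'joint_velocities': array([-0.00085075, -0.00163994, -0.00176794, -0.00152551, -0.00189926,
       -0.00010988]), 'tau': array([ 2.08284902e-03, -7.22882080e+01, -6.23866725e+01,  7.82282953e-02,
        2.26081093e-02, -5.34387561e-05]), 'tool_pos': array([252.06320043, 625.96359424, 217.98293615]), 'orientation': array([-0.58578912,  0.58619155,  0.39542534, -0.39606737]), 'force': array([ 0.07169104, -0.27543601,  0.3714596 ]), 'torque': array([ 0.0089919 , -0.00292506, -0.00813169]), 'finger_gap': 0.9977136527176093} 18.8
```

View pics/side0.png

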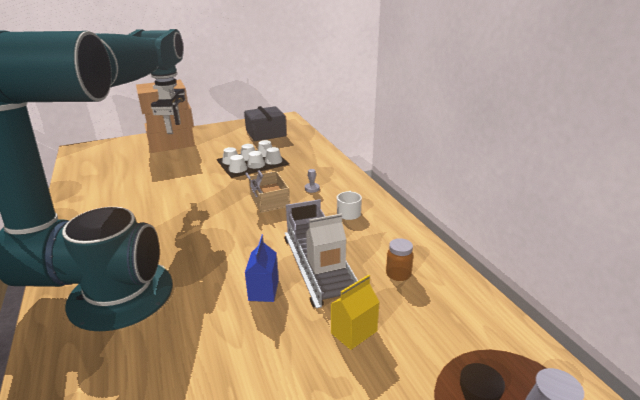

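View pics/top0.png

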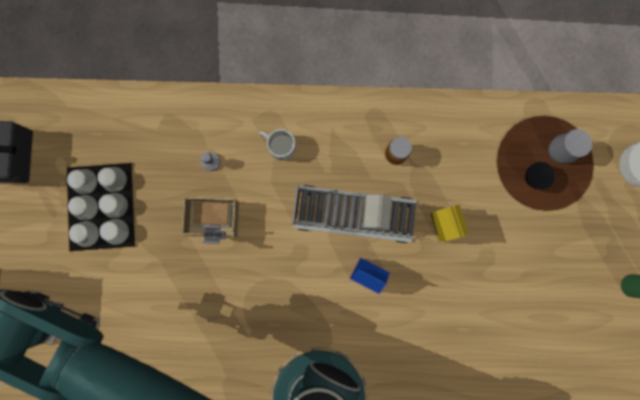

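```bash
python3 - <<'E'
from h import *
c=load('top0');s=load('side0')
a=cv2.resize(c['pixels'][170:260,170:300],None,fx=6,fy=6,interpolation=cv2.INTER_CUBIC);cv2.imwrite('pics/tc1.png',a)
a=cv2.resize(c['pixels'][170:260,285:425],None,fx=5.7,fy=5.7,interpolation=cv2.INTER_CUBIC);cv2.imwrite('pics/tc2.png',a)
a=cv2.resize(s['pixels'][160:310,240:390],None,fx=4,fy=4,interpolation=cv2.INTER_CUBIC);cv2.imwrite('pics/sc1.png',a)
E
```

```text
(no output)
```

View pics/tc1.png

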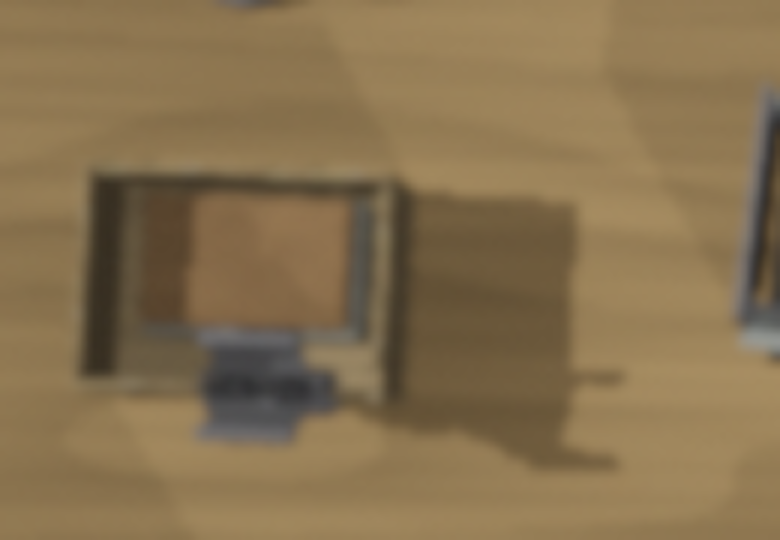

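View pics/tc2.png

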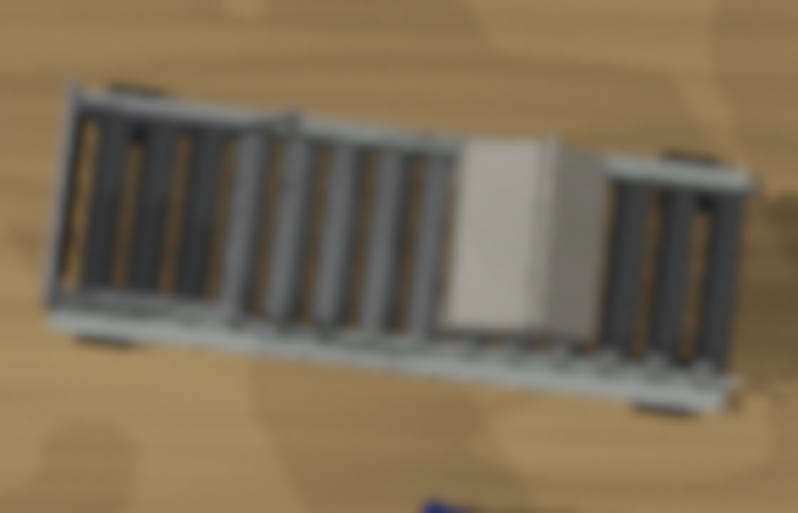

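View pics/sc1.png

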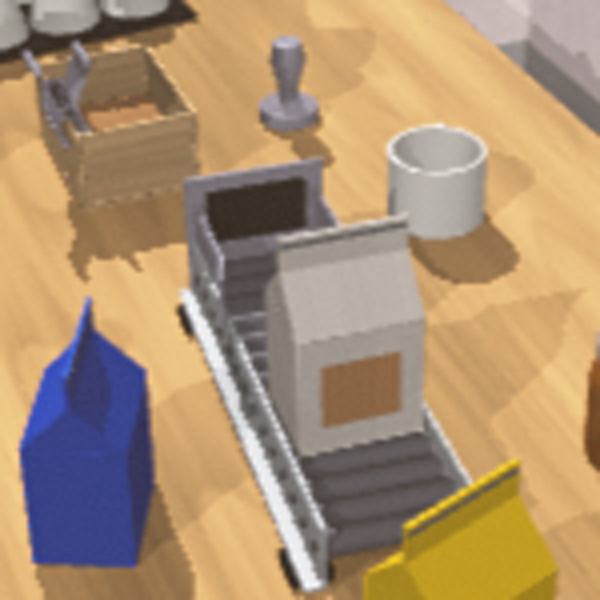

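```bash
python3 - <<'E'
from h import *
c=load('top0');s=load('side0')
q=cloud(c); r=cloud(s)
np.set_printoptions(precision=1,suppress=True)
def box(q,x0,x1,y0,y1,z0,z1):
    m=(q[...,0]>x0)&(q[...,0]<x1)&(q[...,1]>y0)&(q[...,1]<y1)&(q[...,2]>z0)&(q[...,2]<z1); return q[m]
for n,(u,v) in dict(carton=(378,210),stop=(297,200),stop2=(295,222),caddy=(210,217),clip=(213,235),yel=(450,222),blue=(370,275),jar=(399,150),cup=(281,145),tam=(210,160),trkR1=(415,200),trkR2=(412,240)).items(): print(n,P(c,u,v))
for n,cl in(('top',q),('side',r)):
    # planes: stop top, caddy rim, fin
    print(n,'z>190 near carton',(b:=box(cl,380,520,-320,100,190,230)).shape,b.mean(0) if len(b) else '')
    b=box(cl,330,500,150,430,60,130); print('caddy/clip',b.shape,b.min(0),b.max(0))
    for z in range(60,135,8):
        k=box(cl,300,500,150,430,z,z+8); print(z,len(k),k.min(0) if len(k) else '',k.max(0) if len(k) else '')
E
```

```text
carton [ 543.5 -148.5  174.6]
stop [572.7  76.1 105.2]
stop2 [512.   82.1  65.7]
caddy [522.9 338.5  32. ]
clip [467.6 315.7  86.1]
yel [ 519.5 -358.6  117.8]
blue [ 365.7 -134.1  126.3]
jar [ 726.8 -215.3   96.4]
cup [752.9 135.7   2.8]
tam [688.5 337.5  70.2]
trkR1 [ 591.7 -278.7    8.8]
trkR2 [ 470.  -272.4   -1.8]
top z>190 near carton (13, 3) [ 509.5 -147.2  197.4]
caddy/clip (420, 3) [441.5 260.7  60. ] [499.1 411.5 129.9]
60 25 [460.4 260.7  60. ] [499.1 410.8  68. ]
68 72 [456.9 261.4  68.3] [498.5 411.5  75.9]
76 33 [457.  260.7  76.2] [498.  406.9  83.7]
84 86 [458.2 283.9  84.1] [478.7 344.   92. ]
92 53 [453.  284.7  92.1] [481.8 343.4  99.9]
100 41 [450.  292.7 100.7] [486.4 334.4 108. ]
108 27 [449.8 293.3 108.3] [486.8 336.1 115.7]
116 20 [441.5 294.7 116.5] [494.1 338.  123.9]
124 72 [443.1 291.4 124. ] [494.  337.5 131.6]
132 1 [443.8 305.  132. ] [443.8 305.  132. ]
side z>190 near carton (30, 3) [ 509.6 -149.5  196.1]
caddy/clip (245, 3) [446.3 254.9  60. ] [499.6 414.5 129.8]
60 39 [462.1 255.9  60. ] [498.8 408.8  67.1]
68 50 [460.1 255.3  68.2] [499.1 414.5  75.9]
76 27 [459.6 254.9  76.1] [499.6 406.   83.9]
84 39 [461.2 277.   85.3] [481.7 347.2  91.6]
92 30 [460.6 281.3  92. ] [487.7 341.1  99.6]
100 14 [457.4 292.  100.1] [491.2 338.4 107.8]
108 12 [487.  292.2 108.1] [491.7 330.5 115.8]
116 10 [446.8 287.1 116.5] [493.1 329.1 123.7]
124 28 [446.3 290.9 124.7] [497.  335.2 131.1]
132 2 [447.2 297.3 132. ] [449.8 321.1 132.1]
```

```bash
python3 - <<'E'
from h import *
np.set_printoptions(precision=2,suppress=True)
c=load('top0');s=load('side0')
def box(q,x0,x1,y0,y1,z0,z1):
    m=(q[...,0]>x0)&(q[...,0]<x1)&(q[...,1]>y0)&(q[...,1]<y1)&(q[...,2]>z0)&(q[...,2]<z1); return q[m]
for n,cl in(('top',cloud(c)),('side',cloud(s))):
    print(n)
    b=box(cl,440,650,20,120,98,125); print('stop top',len(b)); print(b[np.argsort(b[:,0])])
    for y in range(-280,60,40):
        k=box(cl,440,650,y,y+20,50,70); 
        a=k[k[:,0]<520];d=k[k[:,0]>560]
        print('rail',y+10, [np.round([g[:,0].min(),g[:,0].max(),g[:,2].max()],1) if len(g) else None for g in(a,d)])
    f=box(cl,420,640,-240,-60,180,215); print('fin',len(f)); print(f[np.argsort(f[:,0])])
    k=box(cl,420,640,-240,-40,75,215); print('carton ext',k.min(0),k.max(0))
E
```

```text
top
stop top 114
[[506.64  88.52 103.45]
 [508.28  34.5   98.12]
 [508.36  31.64  98.02]
 [508.57  87.71 118.4 ]
 [509.37  85.58 106.46]
 [510.8   45.99  99.17]
 [511.98  88.35 109.12]
 [512.11  85.56 108.28]
 [513.01  74.69  98.54]
 [514.45  85.2  115.9 ]
 [514.57  88.2  113.08]
 [517.2   88.1  116.11]
 [517.21  85.22 117.06]
 [520.14  85.39 115.67]
 [520.21  88.33 113.68]
 [522.78  88.19 117.45]
 [523.33  85.76 110.69]
 [523.9   83.32 103.67]
 [524.22  80.66 100.15]
 [525.75  85.5  116.52]
 [526.58  80.36 107.12]
 [526.86  83.48 102.32]
 [528.92  85.85 112.02]
 [529.6   80.57 104.81]
 [531.62  85.82 113.94]
 [532.34  80.56 106.44]
 [532.6   83.65 102.2 ]
 [534.47  83.03 114.76]
 [534.79  86.15 109.76]
 [535.59  78.02 102.3 ]
 [536.65  85.52 122.04]
 [536.78  82.74 121.27]
 [538.07  77.85 107.1 ]
 [538.11  80.77 105.73]
 [540.1   86.04 114.57]
 [540.27  83.27 113.36]
 [541.34  81.1  101.31]
 [541.43  78.25 101.02]
 [542.73  83.1  117.92]
 [542.97  86.14 114.28]
 [544.17  81.15 101.84]
 [544.24  78.29 101.84]
 [545.81  83.34 115.15]
 [546.71  78.14 106.37]
 [546.72  81.03 105.49]
 [5
[... 15557 characters left out ...]
153.86  187.96]
 [ 579.35 -153.44  184.55]
 [ 579.37 -153.15  199.87]
 [ 579.5  -153.03  190.5 ]
 [ 581.32 -155.36  191.37]
 [ 581.33 -155.45  185.21]
 [ 581.56 -154.67  200.18]
 [ 581.7  -154.72  181.58]
 [ 582.3  -153.13  196.05]
 [ 582.31 -153.15  192.97]
 [ 582.66 -152.51  186.31]
 [ 583.34 -157.05  201.08]
 [ 584.39 -155.13  184.25]
 [ 584.49 -154.78  190.25]
 [ 584.61 -154.4   196.2 ]
 [ 584.66 -154.62  180.77]
 [ 585.01 -153.72  186.41]
 [ 585.27 -153.04  192.17]
 [ 586.88 -155.89  190.29]
 [ 586.92 -155.73  193.29]
 [ 586.94 -155.61  196.31]
 [ 587.22 -155.22  186.72]
 [ 587.48 -154.38  198.57]
 [ 587.62 -154.44  183.05]]
carton ext [ 496.74 -193.03   75.21] [ 589.48 -114.09  201.22]
```

```bash
cat >> h.py <<'E'
def box(q,x0,x1,y0,y1,z0,z1):
    m=(q[...,0]>x0)&(q[...,0]<x1)&(q[...,1]>y0)&(q[...,1]<y1)&(q[...,2]>z0)&(q[...,2]<z1); return q[m]
from scipy.spatial.transform import Rotation as Rn
def quat(xdir,ydir):
    y=np.array(ydir,float);y/=np.linalg.norm(y);x=np.array(xdir,float);x-=x@y*y;x/=np.linalg.norm(x)
    q=Rn.from_matrix(np.c_[x,y,np.cross(x,y)]).as_quat();return [q[3],q[0],q[1],q[2]]
E
python3 - <<'E'
from h import *
np.set_printoptions(precision=2,suppress=True)
for t in('top0','side0'):
    cl=cloud(load(t)); print(t)
    k=box(cl,440,475,288,342,118,136); print('roll a',len(k),k.mean(0),np.polyfit(k[:,1],k[:,0],1))
    k=box(cl,478,505,285,342,118,136); print('roll b',len(k),k.mean(0),np.polyfit(k[:,1],k[:,0],1))
    for r in ((255,282),(345,420)):
        k=box(cl,440,490,*r,69,82); print('near wall',len(k),k.mean(0),k.min(0),k.max(0))
    k=box(cl,555,600,255,420,68,82); print('far wall',len(k),np.polyfit(k[:,1],k[:,0],1),k.mean(0))
    k=box(cl,440,600,-440,-290,60,170); print('yellow',k.min(0),k.max(0))
    k=box(cl,440,650,30,120,98,125);k=k[(k[:,1]>65)]; print('stop',len(k),np.polyfit(k[:,0]-563,k[:,1],1))
E
```

```text
top0
roll a 47 [446.1  316.32 126.91] [  0.04 434.85]
roll b 45 [490.18 314.65 126.12] [  0.05 474.41]
near wall 23 [474.   268.29  73.35] [465.95 260.73  69.41] [489.56 280.55  78.83]
near wall 42 [471.18 381.45  74.01] [466.52 345.19  69.47] [489.1  411.46  81.34]
far wall 96 [  0.   570.92] [571.26 334.62  74.16]
yellow [ 466.85 -416.74   60.5 ] [ 569.98 -322.89  159.32]
stop 109 [-0.09 80.5 ]
side0
roll a 17 [449.08 306.51 127.23] [ -0.   449.16]
roll b 18 [493.42 308.75 127.29] [  0.01 491.54]
near wall 17 [477.14 265.37  73.59] [469.51 256.56  69.41] [489.23 280.68  77.54]
near wall 12 [481.01 400.87  72.89] [471.97 380.88  69.36] [488.7  408.15  75.92]
far wall 67 [  0.01 570.74] [572.63 330.6   73.61]
yellow [ 470.62 -420.05   60.03] [ 576.68 -344.75  158.59]
stop 219 [-0.1  78.77]
```

```bash
python3 - <<'E'
from h import *
np.set_printoptions(precision=2,suppress=True)
a=0.092; t=np.array([np.sin(a),np.cos(a),0]); n=np.array([np.cos(a),-np.sin(a),0]); th=np.radians(27)
bc=np.array([542,-151,0])-35*t; yd=t*np.sin(th)+np.array([0,0,-np.cos(th)])
st=bc-28*t
best=None
for s in(1,-1):
    q=quat(s*n,yd); j=bot.ik(list(st+[0,0,80]),q); print(s,j)
    if j is not None and (best is None or abs(j[5])<best[0]): best=(abs(j[5]),q)
q=best[1]
bot.gripper_close(20)
bot.move_ptp(list(st+[0,0,280]),q)
print(bot.state()['t'])
bot.movel(list(st+[0,0,80]),feed=120)
snap('side','side1')
s=bot.state(); print(s['t'],s['tool_pos'],s['force'])
E
```

```text
1 [-0.63  0.12  1.73  0.4   1.56 -0.6 ]
-1 [-0.63  0.12  1.73  0.4   1.56  2.54]
4.6917
6.5583 [ 536.43 -213.86   80.58] [0.12 0.47 0.23]
```

View pics/side1.png

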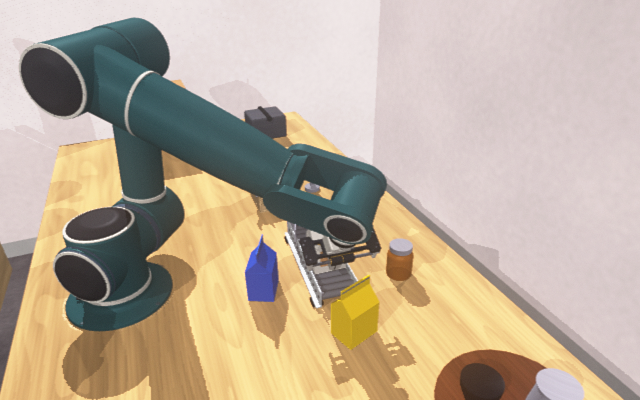

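```bash
python3 - <<'E'
from h import *
np.set_printoptions(precision=2,suppress=True)
a=0.092; t=np.array([np.sin(a),np.cos(a),0])
p0=bot.state()['tool_pos']; bc=np.array([542,-151,0])-35*t
base=bc-28*t+[0,0,80]
r=bot.movel(list(base+170*t),feed=60,max_force=10); s=bot.state(); print(r,s['t'],s['tool_pos'],s['force'],(s['tool_pos']-base)@t)
if not r:
    r=bot.movel(list(base+232*t),feed=35,max_force=10); s=bot.state(); print(r,s['t'],s['tool_pos'],s['force'],(s['tool_pos']-base)@t)
snap('side','side2');snap('top','top2')
E
```

```text
False 9.5417 [551.83 -44.57  80.01] [ 0.8  -0.04 -1.18] 169.88281855946263
True 10.6917 [555.18  -3.2   79.67] [-2.87 -6.56  2.6 ] 211.3847162441413
```

View pics/side2.png

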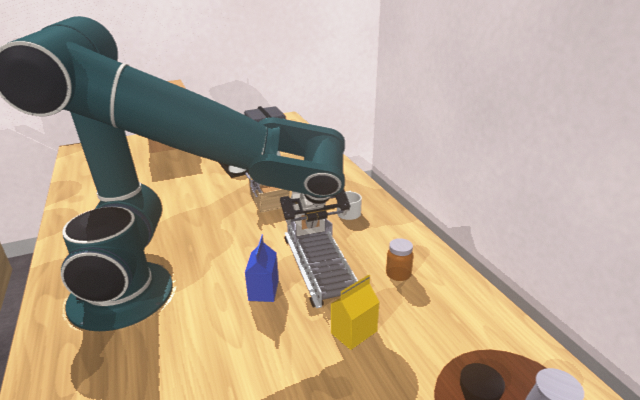

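```bash
python3 - <<'E'
from h import *
np.set_printoptions(precision=2,suppress=True)
a=0.092; t=np.array([np.sin(a),np.cos(a),0])
p=bot.state()['tool_pos']
r=bot.movel(list(p+12*t),feed=15,max_force=10); s=bot.state(); print(r,s['t'],s['tool_pos'],s['force'],(s['tool_pos']-p)@t)
bot.pause(0.3)
bot.movel(list(s['tool_pos']-30*t),feed=80)
bot.movel(list(s['tool_pos']-60*t+[0,0,200]),feed=250)
print(bot.state()['t'])
bot.open_gripper()
# goto above clip
q=min((quat(sg*np.array([1,-.02,0]),[0,0,-1]) for sg in(1,-1)),key=lambda q:abs(bot.ik([469.7,313,240],q)[5]))
bot.move_ptp([469.7,313,240],q); s=bot.state(); print(s['t'],s['joints'],s['tool_pos'])
snap('side','side3');c=snap('top','top3')
for tg in('top3','side3'):
    cl=cloud(load(tg)); f=box(cl,480,640,0,90,185,212); 
    print(tg,len(f)); 
    if len(f): print('fin',f.mean(0),f.min(0),f.max(0),np.polyfit(f[:,0]-560,f[:,1],1))
E
```

```text
True 11.0917 [555.12  -3.21  79.5 ] [-0.95 -6.39  4.67] 0.053150987495014165
12.875
15.8167 [ 0.54 -0.13  1.65  0.    1.62  0.56] [470.17 312.26 240.03]
top3 46
fin [558.39  40.39 198.08] [515.03  34.76 189.  ] [601.35  46.   204.36] [-0.1  40.23]
side3 143
fin [562.64  38.16 193.34] [518.76  29.74 185.12] [605.6   47.88 203.22] [-0.09 38.39]
```

View pics/side3.png

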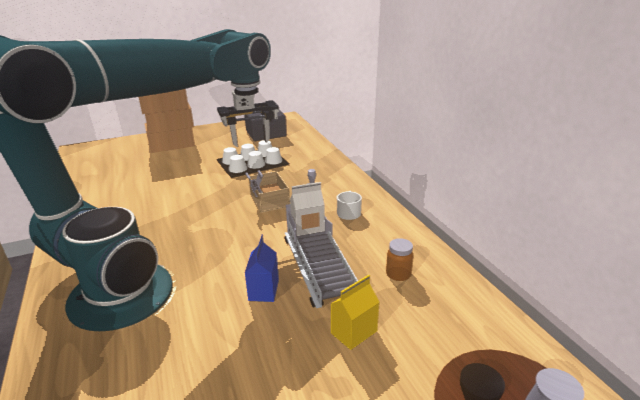

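View pics/top3.png

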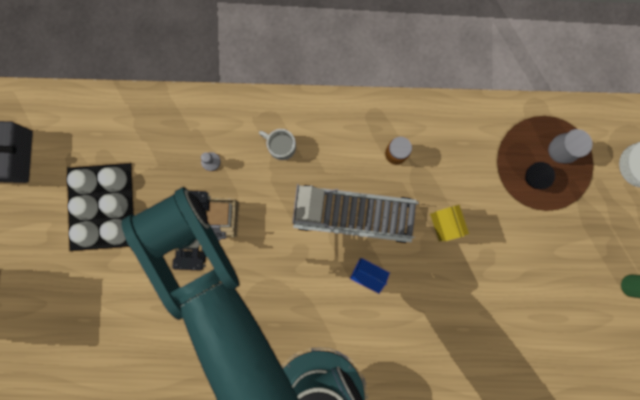

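```bash
python3 - <<'E'
from h import *
c=load('top3');s=load('side3')
a=cv2.resize(c['pixels'][175:245,285:345],None,fx=8,fy=8,interpolation=cv2.INTER_CUBIC)
b=cv2.resize(s['pixels'][175:255,280:335],None,fx=7,fy=7,interpolation=cv2.INTER_CUBIC)
o=np.zeros((560,900,3),np.uint8);o[:a.shape[0],:a.shape[1]]=a;o[:b.shape[0],490:490+b.shape[1]]=b
cv2.imwrite('pics/c3.png',o[:, :800] if False else cv2.resize(o,(800,498)))
# stop profile along track, from both cams
t=np.array([.092,.996])
for tg in('top3','side3'):
    cl=cloud(load(tg))
    for z0,z1 in((80,95),(95,105),(105,113),(113,125)):
        k=box(cl,525,600,60,110,z0,z1); 
        if len(k): p=(k[:,:2]-[560.5,39.3])@t; print(tg,z0,len(p),np.round(np.percentile(p,[5,25,50,75,95]),1))
    k=box(cl,525,600,-20,75,120,200)
    p=(k[:,:2]-[560.5,39.3])@t
    for z in range(130,200,5):
        m=(k[:,2]>=z)&(k[:,2]<z+5)
        if m.any(): print(z,m.sum(),np.round([p[m].min(),p[m].max()],1))
E
```

```text
top3 95 26 [38.8 39.3 40.2 40.8 41.4]
top3 105 17 [41.1 41.5 42.8 44.  45.2]
top3 113 24 [41.3 42.1 43.1 44.2 44.9]
130 2 [-33.3  35.7]
135 26 [-33.8  36. ]
140 72 [-33.8  35.7]
145 87 [-32.9  32.6]
150 105 [-27.3  30.6]
155 92 [-24.   24.4]
160 100 [-18.   22.6]
165 93 [-11.3  14.4]
170 44 [-10.4   8.1]
175 10 [-1.9  4.7]
180 1 [-0.6 -0.6]
185 1 [-0.4 -0.4]
190 6 [-0.7  1.8]
195 23 [-0.4  2.4]
130 35 [-39.7 -30.4]
135 39 [-39.4 -30.8]
140 51 [-38.8 -26.3]
145 60 [-35.9 -16.3]
150 54 [-32.5 -15.4]
155 56 [-25.9  -8.9]
160 56 [-20.4  -5.9]
165 56 [-22.    0.8]
170 57 [-15.3   5.1]
175 42 [-6.9  5. ]
180 33 [-5.6  5.8]
185 37 [-7.3  3.9]
190 37 [-5.5  5. ]
195 33 [-6.8  4.5]
```

View pics/c3.png

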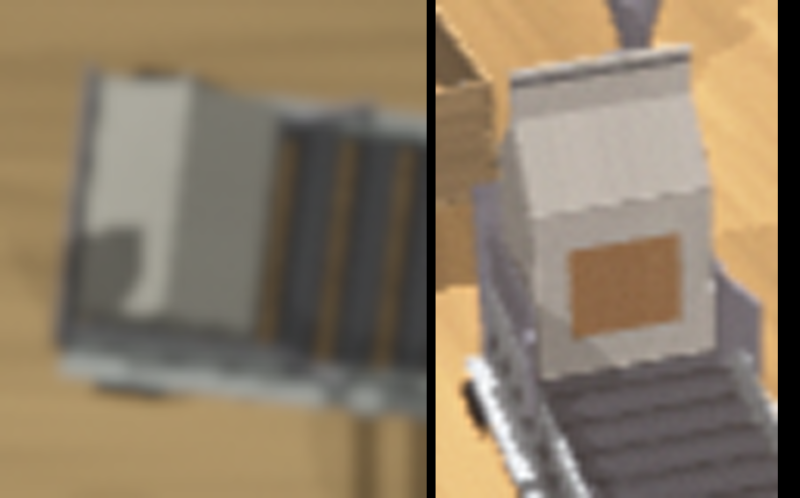

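```bash
python3 - <<'E'
from h import *
t=np.array([.092,.996])
for tg,f in(('top0',(558.4,40.4)),('side0',(562.6,38.2))):
    cl=cloud(load(tg))
    for z0 in range(50,120,8):
        k=box(cl,530,600,55,110,z0,z0+8)
        if len(k): p=(k[:,:2]-f)@t; print(tg,z0,len(p),np.round(np.percentile(p,[5,25,50,75,95]),1))
E
```

```text
top0 50 7 [17.2 19.4 20.5 22.2 32. ]
top0 58 2 [34.9 35.  35.1 35.2 35.2]
top0 66 5 [35.1 35.2 35.3 35.6 35.7]
top0 74 2 [35.3 35.3 35.4 35.4 35.5]
top0 82 6 [35.  35.2 35.3 35.4 35.7]
top0 90 12 [35.4 35.5 36.9 38.7 39.8]
top0 98 35 [35.7 36.6 38.3 39.5 40.5]
top0 106 20 [36.5 40.3 41.7 42.9 43.9]
top0 114 20 [40.2 40.9 41.8 42.7 43.9]
side0 50 27 [36.8 39.3 40.5 42.6 44.7]
side0 58 41 [33.6 35.9 37.4 38.2 40.5]
side0 66 44 [34.3 35.6 36.9 38.4 40. ]
side0 74 45 [33.1 34.8 36.2 37.6 39.2]
side0 82 50 [32.4 34.7 36.2 37.8 40.7]
side0 90 48 [34.  35.2 36.4 38.  41.6]
side0 98 64 [34.6 36.  37.7 40.7 44.8]
side0 106 51 [37.  39.5 41.2 42.8 45.4]
side0 114 27 [35.2 39.  41.6 44.7 46.3]
```

```bash
python3 - <<'E'
from h import *
np.set_printoptions(precision=3,suppress=True)
r=bot.movel([469.7,313,106],feed=100,max_force=12); s=bot.state(); print(r,s['tool_pos'],s['force'],s['t'])
snap('side','side4')
bot.gripper_close(20); bot.pause(0.3); s=bot.state(); print(s['finger_gap']*93,s['force'],s['torque'],s['t'],s['tool_pos'])
snap('side','side5');c=load('side4');d=load('side5')
sl=(slice(120,215),slice(215,315))
cv2.imwrite('pics/c5.png',np.hstack([cv2.resize(x['pixels'][sl],None,fx=4,fy=4,interpolation=cv2.INTER_CUBIC) for x in(c,d)]))
E
```

```text
False [469.969 313.135 106.685] [-0.38  -0.006 -0.044] 17.4083
26.112164507641314 [ 0.388 -0.071  0.131] [-0.052  0.043  0.028] 18.825 [469.68  313.    105.995]
```

View pics/c5.png

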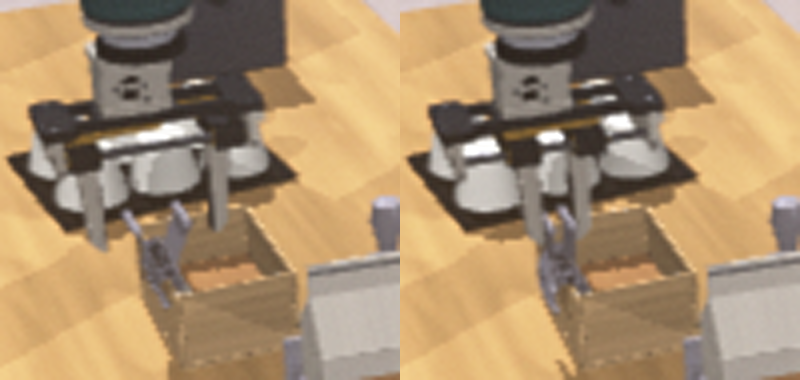

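```bash
python3 - <<'E'
from h import *
np.set_printoptions(precision=3,suppress=True)
bot.movel([469.7,313,190],feed=80); bot.movel([469.7,313,290],feed=150);bot.pause(0.3); s=bot.state(); print(s['finger_gap']*93,s['force'],s['t'],s['tool_pos'])
c=snap('side','side6');snap('top','top6')
sl=(slice(70,190),slice(200,320))
cv2.imwrite('pics/c6.png',cv2.resize(c['pixels'][sl],None,fx=5,fy=5,interpolation=cv2.INTER_CUBIC))
E
```

```text
25.382665859766966 [ 0.156 -0.67  -0.695] 21.1917 [469.613 312.928 289.434]
```

View pics/c6.png

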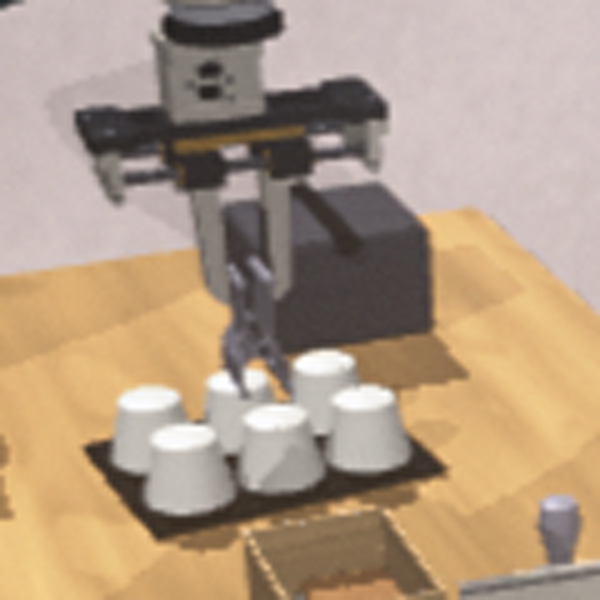

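```bash
python3 - <<'E'
from h import *
np.set_printoptions(precision=1,suppress=True)
cl=cloud(load('side6'))
k=box(cl,420,530,260,370,215,320)
for z in range(215,320,6):
    m=k[(k[:,2]>=z)&(k[:,2]<z+6)]
    if len(m): print(z,len(m),m.min(0)[:2],m.max(0)[:2],m.mean(0)[:2])
j=k[(k[:,2]<262)]
print(len(j))
# lower boundary by y
for y in range(270,350,8):
    m=j[(j[:,1]>=y)&(j[:,1]<y+8)]
    if len(m): print(y,len(m),'zmin',m[:,2].min(),'x',m[:,0].min(),m[:,0].max())
E
```

```text
233 20 [454.  283.3] [487.6 334.1] [473.7 307.1]
239 11 [455.9 282.2] [488.2 335.4] [470.6 311.3]
245 13 [454.6 283.7] [487.  346.9] [465.7 305.8]
251 12 [455.7 281.8] [488.  340.7] [464.9 309.9]
257 25 [456.4 284.7] [480.1 348.6] [463.5 306.3]
263 20 [462.6 280.2] [480.2 344.9] [470.9 302.1]
269 25 [461.8 279.9] [479.7 343.7] [471.7 305.9]
275 13 [462.3 288.9] [480.6 332.8] [473.3 310.6]
281 11 [462.7 287.5] [481.9 334. ] [474.1 308.2]
287 11 [452.6 287.1] [487.6 331.5] [471.3 306.8]
293 22 [448.8 286.2] [494.7 327.1] [473.7 303.5]
299 21 [444.4 284.2] [498.8 327.1] [465.8 304.7]
305 37 [443.4 289.7] [499.5 327.2] [473.8 304.4]
311 27 [443.3 288. ] [498.3 332.7] [470.8 306.5]
317 13 [443.8 299.3] [497.2 317.9] [469.1 306.7]
76
278 12 zmin 234.44572288255438 x 454.0977509291552 488.17727549541314
286 10 zmin 236.01537344633778 x 455.86174692728434 487.2195250114025
294 9 zmin 235.95719767818036 x 454.0800138768104 487.0451869858908
302 12 zmin 236.3818722786939 x 456.07567105718726 488.03807683930523
310 11 zmin 233.93644266608635 x 455.8516436885172 486.97101650057266
318 8 zmin 235.78871267433613 x 454.04177763426225 487.9305843770317
326 7 zmin 236.94371936555035 x 456.72899012297063 486.87260807731536
334 6 zmin 237.38350934372795 x 455.7490386483402 462.3484936666006
342 1 zmin 246.94698394060117 x 457.21121821685125 457.21121821685125
```

```bash
python3 - <<'E'
from h import *
np.set_printoptions(precision=2,suppress=True)
a=0.095; t=np.array([np.sin(a),np.cos(a),0])
for sg in(1,-1):
    print(sg,bot.ik([560.5,39.3,300],quat(sg*t,[0,0,-1])))
q=min((quat(sg*t,[0,0,-1]) for sg in(1,-1)),key=lambda q:abs(bot.ik([560.5,39.3,300],q)[5]-bot.state()['joints'][5]))
bot.movel([469.7,313,330],feed=150)
bot.move_ptp([560.5,39.3,320],q); bot.movel([560.5,39.3,285],feed=60); bot.pause(.3)
s=bot.state(); print(s['t'],s['finger_gap']*93,s['tool_pos'],s['joints'])
c=snap('side','side7');d=snap('top','top7')
cv2.imwrite('pics/c7.png',cv2.resize(c['pixels'][130:250,250:370],None,fx=5,fy=5,interpolation=cv2.INTER_CUBIC))
E
```

```text
1 [ 0.02 -0.14  1.57 -0.    1.72 -1.45]
-1 [ 0.02 -0.14  1.57 -0.    1.72  1.69]
23.85 25.879387416975597 [560.57  39.28 285.27] [ 0.02 -0.14  1.59  0.    1.69  1.69]
```

View pics/c7.png

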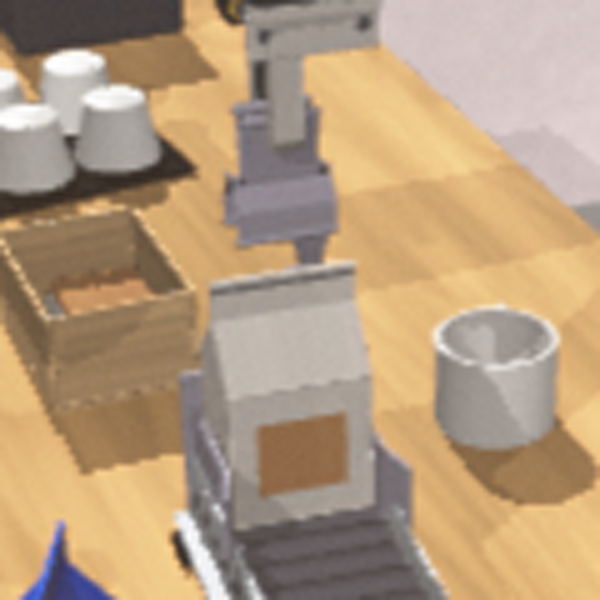

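```bash
python3 - <<'E'
from h import *
np.set_printoptions(precision=1,suppress=True)
a=.095;t=np.array([np.sin(a),np.cos(a)]);n=np.array([np.cos(a),-np.sin(a)])
cl=cloud(load('side7'))
def pr(k): 
    d=k[:,:2]-[560.5,39.3]; return np.c_[d@n,d@t,k[:,2]]
f=pr(box(cl,480,650,0,80,184,205)); print('fin',len(f),f.min(0),f.max(0),f.mean(0))
k=pr(box(cl,480,650,-10,90,222,300))
for z in range(222,300,6):
    m=k[(k[:,2]>=z)&(k[:,2]<z+6)]
    if len(m): print(z,len(m),m.min(0)[:2],m.max(0)[:2],m.mean(0)[:2])
E
```

```text
fin 155 [-41.5  -8.2 184. ] [ 45.5   5.6 201. ] [  1.8  -1.  192.7]
222 1 [ 11.7 -12.7] [ 11.7 -12.7] [ 11.7 -12.7]
228 40 [-27. -21.] [32.4 19. ] [  1.1 -13. ]
234 40 [-26.5 -20.9] [31.9 16.4] [ -0.7 -12.6]
240 39 [-26.4 -21. ] [32.2 15.3] [  2. -13.]
246 50 [-26.9 -20.6] [33.3 16. ] [  0.8 -13.1]
252 50 [-26.6 -19.5] [32.  -3.9] [  3.5 -12. ]
258 57 [-29. -14.] [31.9  8.4] [-1.  -6.2]
264 39 [-26.6 -10.4] [32.   7.3] [ 1.8 -5.9]
270 27 [-18.7 -11.4] [22.2  9.1] [ 0.1 -6.6]
276 31 [-18.8 -13.7] [22.3  6.7] [ 0.6 -8. ]
282 23 [-18.8 -18.2] [23.5 12.3] [-1.7 -6.4]
288 23 [-19.4 -24.2] [23.5  8.8] [-1.4 -9.9]
294 30 [-19.  -29.6] [22.1 10.7] [ -1.8 -15.5]
```

```bash
python3 - <<'E'
from h import *
np.set_printoptions(precision=2,suppress=True)
r=bot.movel([560.5,39.0,239.5],feed=30,max_force=5); bot.pause(.5)
s=bot.state(); print(r,s['t'],s['finger_gap']*93,s['tool_pos'],s['force'])
c=snap('side','side8');d=snap('top','top8')
cv2.imwrite('pics/c8.png',cv2.resize(c['pixels'][150:250,270:370],None,fx=6,fy=6,interpolation=cv2.INTER_CUBIC))
a=.095;t=np.array([np.sin(a),np.cos(a)]);n=np.array([np.cos(a),-np.sin(a)])
cl=cloud(c)
def pr(k): 
    e=k[:,:2]-[560.5,39.3]; return np.c_[e@n,e@t,k[:,2]]
k=pr(box(cl,480,650,-30,90,140,250))
for z in range(140,250,5):
    m=k[(k[:,2]>=z)&(k[:,2]<z+5)]
    if len(m): print(z,len(m),m.min(0)[:2],m.max(0)[:2],np.median(m[abs(m[:,0])<25][:,1]))
E
```

```text
False 26.1167 25.560877833489865 [560.48  39.01 239.49] [ 0.06  0.17 -0.58]
140 65 [-42.75 -39.75] [47.41 30.93] -32.23850836256392
145 73 [-42.55 -36.02] [46.34 20.05] -26.851211355045915
150 71 [-42.66 -31.61] [46.69 16.55] -23.461006926281698
155 69 [-42.62 -23.39] [46.44 15.08] -18.55615345081349
160 73 [-42.74 -23.67] [46.56  9.92] -13.701508975406476
165 67 [-42.22 -19.  ] [46.82  3.42] -8.062298687739062
170 63 [-41.91 -12.67] [47.82  3.5 ] -4.989205818115133
175 14 [-41.17  -5.12] [45.07  3.3 ] -3.287487823061213
180 22 [-42.49 -18.55] [45.39  2.87] -16.114634147694485
185 49 [-41.55 -21.72] [45.37  2.75] -16.589832153024624
190 47 [-41.58 -20.67] [42.27 18.61] -15.66287294532131
195 48 [-41.2 -18. ] [45.36 16.32] -16.08279105578668
200 38 [-40.65 -21.03] [45.36 16.37] -14.959830931101864
205 39 [-25.65 -18.51] [32.69 -6.9 ] -12.389730831850308
210 44 [-28.09 -17.26] [30.03  0.31] -9.185831660461375
215 44 [-28.11 -15.95] [31.29 14.99] -6.56481609240698
220 28 [-27.04 -11.32] [31.71  8.96] -8.51692519717871
225 20 [-20.23 -14.03] [21.73  6.38] -7.98331746527485
230 25 [-19.39 -13.1 ] [22.48 11.54] -8.58166266203338
235 17 [-19.32 -15.15] [22.23  7.88] -8.610937043734554
240 18 [-18.33 -22.68] [22.   11.44] -10.165541088130514
245 23 [-18.19 -26.58] [22.69 15.52] -12.439663264630493
```

View pics/c8.png

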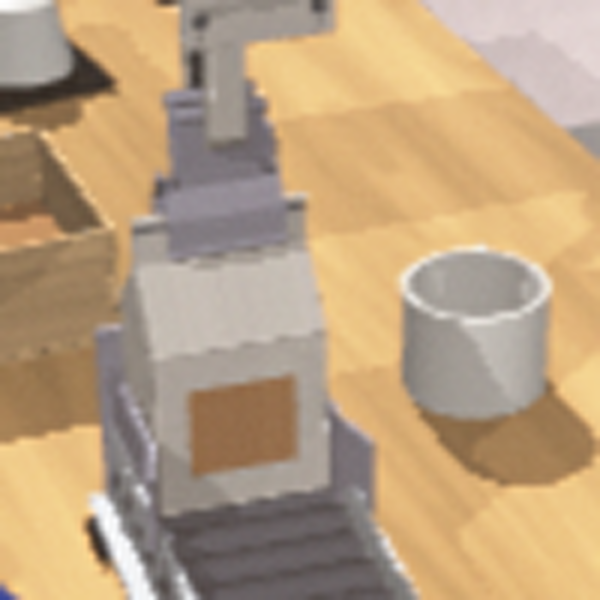

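```bash
python3 - <<'E'
from h import *
bot.job_done(); s=bot.state(); print(s['t'],s['finger_gap']*93,s['force'])
E
```

```text
the job is handed in; nothing more can be done
the job is handed in; nothing more can be done
```

I handed the job in at about 26 s of the 58 s allowed. The carton is in the bay, and the gripper is holding the bag clip open over the middle of the carton's fin.

- **Carton:** I pushed it along the rollers with shut fingers, low on its back face, until it stopped solidly. A second push moved it only 0.05 mm. In the images the stop face was 35–36.5 mm beyond the fin, against 35 mm when fully home.
- **Clip:** I squeezed it at 20 N to about 26 mm over the rolls, which is close to its full opening. I then lifted it off the rim, turned it a quarter turn and lowered it over the fin.
- **Last checks:**
  - The jaw tips are about 15 mm below the fin's top edge.
  - The clip is within about 1 mm of the fin's middle along its length and looks parallel to it.
  - The near lip is about 16 mm from the fin line.
  - I could only see the far jaw reliably before lowering, when it was about 16–19 mm out on the other side.
  - The force on the tool stayed below 1 N, so I saw no sign of the clip touching the carton.
- **Disagreements:** The two cameras differed by about 2–4 mm, so I used their average and aligned the clip to the fin within one camera.
- **Bystanders:** The arm never worked near the cup, tamper or jar, and they looked unmoved in the pictures, though I did not measure them.

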